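Hang the etching plate to dry with the S-hook

TASK

Take the S-hook off the rail, feel its lower tip from behind (towards the robot) through the small hole in the hanger of the tall plate standing in the rack, draw the plate up out of its slot on the hook, and hang hook and plate on the rail again so that the plate hangs free. The plate is freshly polished: never touch the plate with the gripper and never press the hook on it with more than about 10 N. Leave the short plate in its slot and the other things where they are.

Things in the scene. Friction and masses are not known exactly. Their poses are not given: they have to be found in the camera images.
- hook: S-hook of 5 mm round steel wire with a flat black grip block on top, 60 g; hangs on the rail at the start. It lies in its own x-z plane, z up. Origin: lowest point inside the lower bend (bight). The lower arm runs from there to -x and rises at about 29 degrees to the free tip; the shank rises on the +x side (wire centre 14 mm out) and crosses over to -x; the upper bend returns to +x
- hook_tip (a point): centre of the round end (radius 2.5 mm) of the lower tip, 28 mm to -x and 8.5 mm above the hook's origin
- hook_bight (a point): lowest point inside the lower bend, where the hung plate bears (the hook's origin)
- hook_seat (a point): highest point inside the upper bend, 73.5 mm above the bight; it bears on top of the bar. The upper bend is 23 mm wide inside; its open end is 14 mm out on the +x side and its lowest point 53 mm above the bight, so the bar enters from the +x side below that end, then rises into the bend
- hook_grip (a point): centre of the grip block, 92.5 mm above the bight; block 24 mm along the hook's x, 8 mm thick along y, 28 mm high, its underside 5 mm above the hook_seat. Hold it here, pinched along y
- plate: the tall plate, bare aluminium 4 mm thick (x), 74 mm wide (y), 100 mm high, 120 to 195 g in all; stands in one of the rack's two slots. Origin: middle of its lower edge, z up. A channel on its top edge (7 mm thick) carries a steel hanger, 4 mm thick, 48 mm wide, up to 126 mm high, with the hole
- plate_top (a point): point on the plate's middle line 113 mm above its lower edge. The hanger's round hole (10 mm, axis along x) is at this height, but the hanger was slid sideways (y) by an unmeasured amount, up to 11 mm either way, and sits stiffly (6 N): find the hole by feel or sight. The side to enter is the plate's +x side, as the hook hangs
- rack: fixed wooden plate rack, 120 (x) x 96 (y) x 44 mm high, two slots along y, 27.5 mm either side of its middle, 5.5 mm wide, 77 mm long, 26 mm deep, slot floor 18 mm above the table. Its tray sits on rubber mounts and gives along x, 1 mm for 0.6 N, at most 8 mm; a plate also rocks about 3 degrees in its slot. Origin: centre of the underside
- blank: the short plate without a hanger, 4 x 74 x 60 mm, aluminium, standing in the other slot; bystander. Origin: middle of its lower edge
- rail: fixed horizontal steel bar along y, 12 mm thick, 260 mm long, its centre 235 mm above the table, on two posts at its ends. Origin: on the table under its middle
- rail_mid (a point): middle of the bar, on its centre line; axes as the rail's: y along the bar, -x to the robot's side
- loupe: black eye loupe, 43 x 43 x 41 mm, bystander; origin at the centre of the underside
- tape_roll: roll of brown tape, 109 mm across, 36 mm high, bystander; origin at the centre of the underside
- ink_tin: low white ink tin, 99 mm across, 44 mm high, bystander; origin at the centre of the underside
- whetstone: grey whetstone 50 x 150 x 25 mm, bystander; origin at the centre of the underside
There are look-alikes about, which are no part of the job. Of the things shaped like the plate, the aluminium one is meant.

How it is judged:
On the way, in this order (a step that is already met when the one before it is completed fails the run):
1. the hook is off the rail, its lower tip through the hanger's hole from behind while the plate still stands in its slot (x of hook_tip in the frame of plate below -0.009 m and x of hook_grip in the frame of plate above -0.01 m and y of hook_tip in the frame of plate between -0.0165 and 0.0165 m and z of hook_bight in the frame of plate between 0.095 and 0.121 m and height (world z) of plate below 0.035 m and contact force between hook and rail below 0.1 N), for 0.1 s.
2. the plate hangs on the hook, clear of the rack (height (world z) of plate above 0.046 m and contact force between plate and hook above 0.5 N and contact force between plate and rack below 0.05 N), for 0.2 s.
At the end, for the whole second after the job is handed in: The hook's upper bend bears on the bar between the posts (seat within 9 mm front to back of its centre line, at most 15 mm above); the plate hangs in the hook's lower bend, lower edge over 30 mm above the table, touching only the hook, within 0.35 rad of upright, slower than 0.08 m/s (contact force between hook and rail above 0.5 N and contact force between plate and hook above 0.5 N and contact force between plate and rail below 0.1 N and x of hook_seat in the frame of rail_mid between -0.009 and 0.009 m and z of hook_seat in the frame of rail_mid between 0 and 0.015 m and y of hook_seat in the frame of rail_mid between -0.13 and 0.13 m and height (world z) of plate above 0.03 m and angle between plate's own z axis and vertical below 0.35 rad and linear speed of each of plate, hook below 0.08 m/s).
It fails at once if the hook presses on the plate with more than 13 N (contact force between hook and plate above 13 N).
It fails at once if the gripper touches the plate (contact force between any of the fingers, the arm and plate above 0.5 N).
It fails at once if the short plate is taken out of its slot (distance of blank from where it was at the start of the episode above 0.02 m).
It fails at once if a bystander is shifted by more than 3 cm (distance of any of loupe, tape_roll, ink_tin, whetstone from where it was at the start of the episode above 0.03 m).
It also fails if it takes over 72 s, if anything falls off the work surface, if the arm or the gripper's body presses on something with over 40 N, if the wrist force passes 120 N, or if a joint passes its speed limit or range.

ROBOT

A 7-joint arm with a two-finger parallel gripper is mounted at the origin on the work surface; the furniture and walls round the work are solid. World frame = base frame: x ahead of the robot, y to its left, z up, the work surface at z = 0. Lengths are in m, angles in rad, forces in N, time in s.
With the tool pointing down it reaches from about 0.425 to 0.825 m from the base axis. Payload 3.6 kg.
Tool frame: the origin (TCP) lies between the finger pads; the fingertips stand robot.tip_extent ahead of it and the grasp point (between the pads) lies 3 mm ahead of it (robot.tip_extent is the distance from the TCP to the fingertips, in m); x points along the fingers, y is the direction in which the jaws open and shut, and the axes are right-handed (so a half turn about x gives the same grasp; the last joint's range is limited). The gripper opens to 93 mm and grips with 3 to 60 N. Pads are 15 mm wide; open, the fingers measure 128 mm over their backs; the gripper's body (75 mm by 188 mm) begins 65 mm behind the grasp point.
Start: joints at [-1.353, 0.615, -0.013, 1.423, 0.008, 1.103, -0.04], TCP at [0.157, 0.631, 0.241] pointing down, gripper open.
Joint ranges: [-3.12, 3.12], [-0.3, 2.06], [-1.34, 1.32], [0.26, 2.42], [-1.36, 4.5], [0.01, 1.98], [-2.84, 2.84]. Speed limits (rad/s): [2.79, 2.79, 3.14, 3.14, 3.14, 3.14, 3.14].

INTERFACE

Orientations are given as a rotation vector (axis times angle).
In Python, from workcell import robot, optics, ticket gives the robot as it stands.
- The arm moves only by the shell command python3 -m handwheel 'ROWS'. ROWS is a JSON object of lists of equal length, an entry for each row: "jaw": the opening, from 0 (shut) to 1 (fully open); "translation": the shift along the world's x, y, z in mm, a list of three; "turn": the turn about the world's z in degrees. A call has 1 to 20 rows; each row is the pose to reach, as a shift and turn from the pose commanded when the call began; what a row does not reach only later rows make up. A row lasts 1/12 s, in which the tool goes at most 41.7 mm and 7.16 degrees, less where a joint would pass 70% of its speed; a pose out of reach is approached as far as the arm can. A call with a gripper value outside its range is refused whole. The fingers move at their own pace and stop on an object; the grip force is fixed at half the most. Time passes only in rows, so rows that repeat a pose let the fingers close. It gives the time, the measured TCP pose, the force and the opening at its end, in the units of the state.
- robot.read_state(): the state, without advancing time (a new reading comes with each control period).
- optics.read_camera(name): name is "scene" or "top" or "wrist"; returns (picture, depth): 384x512x3 uint8, red, green, blue; 384x512 float32, m along the optical axis (not along the pixel's ray), 0 where there is no reading.
- optics.camera_model(name): a dict with "fx", "fy", "cx", "cy" (pixels), "cam_to_world" (4x4, takes a point from camera to world coordinates); the wrist camera has in their place "tool_from_camera" (4x4, takes a point from camera to tool coordinates, whose origin is the TCP and whose axes are the tool frame's). Camera axes: x right, y down, z forward; pixel columns grow to the right and rows downward; lengths in m; the calibration is good to about 2 mm. A picture is of the moment at which its call begins: read the wrist's pose just before it. camera_model takes no time and is no camera call.
- ticket.job_done(): hands the job in, once; it reports no verdict.
The state is a dict: "time": time; "joint_pos": joint angles; "qvel": joint speeds; "joint_efforts": joint torques, N m; "position": TCP position; "ee_rot": TCP orientation; "ft_force": force on the tool from outside, world axes, zero at the start; "torque": the same for the moment, N m; "opening": opening from 0.0 (shut) to 1.0 (fully open).
Only numpy, scipy, OpenCV 4.12 (cv2) and the standard library are available. Lean on these libraries where they do the work, as an engineer would, in place of code of your own. Each camera call takes 0.05 s, during which the arm holds its last target. There are 200 camera calls.

## Working session

There is one attempt and no reset: what is moved stays moved. The work goes in short steps, Python scripts to look and compute and a shell command to move; the robot and the scene stay as the last step left them, time stands still between calls to the robot, and variables do not carry over. Pictures are saved under pics/ and viewed, about 8 in all and at most 12, crops included, and the job is handed in when it is done.

```bash
mkdir -p pics; ls
cat > h.py <<'E'
import numpy as np,cv2
from scipy.spatial.transform import Rotation as R
from workcell import robot,optics,ticket
def grab(n):
    s=robot.read_state(); p,d=optics.read_camera(n); m=optics.camera_model(n)
    if 'cam_to_world' in m: T=np.array(m['cam_to_world'])
    else:
        W=np.eye(4);W[:3,:3]=R.from_rotvec(s['ee_rot']).as_matrix();W[:3,3]=s['position'];T=W@np.array(m['tool_from_camera'])
    v,u=np.mgrid[:384,:512]
    P=np.stack([(u-m['cx'])/m['fx']*d,(v-m['cy'])/m['fy']*d,d],-1)@T[:3,:3].T+T[:3,3]
    P[d==0]=np.nan
    return p,d,P,m,T
def save(n,p,s=1.5): cv2.imwrite('pics/'+n,cv2.resize(p[...,::-1],None,fx=s,fy=s,interpolation=cv2.INTER_CUBIC))
E
python3 - <<'E'
from h import *
s=robot.read_state();print({k:np.round(v,3) for k,v in s.items()},robot.tip_extent)
for n in('scene','top'):
    p,d,P,m,T=grab(n);np.savez(n+'0.npz',p=p,P=P,T=T);save(n+'0.png',p);print(n,m['fx'],np.round(T,3).tolist())
E
```

```text
pics
{'time': np.float64(0.0), 'joint_pos': array([-1.354,  0.616, -0.013,  1.425,  0.008,  1.103, -0.04 ]), 'qvel': array([ 0.   ,  0.001, -0.   , -0.   ,  0.002,  0.001, -0.001]), 'joint_efforts': array([ 1.0000e-03, -4.5894e+01,  2.0900e-01, -1.6574e+01, -6.1000e-02,
        2.1000e-02,  0.0000e+00]), 'position': array([0.157, 0.63 , 0.239]), 'ee_rot': array([ 0.189,  1.563, -0.193]), 'ft_force': array([-0.277,  0.398,  0.114]), 'torque': array([ 0.049,  0.029, -0.013]), 'opening': np.float64(0.996)} 0.022
scene 478.4549631914255 [[-0.155, -0.862, 0.483, 0.01], [-0.988, 0.13, -0.085, 0.011], [0.01, -0.491, -0.871, 1.077], [0.0, 0.0, 0.0, 1.0]]
top 468.0829926160836 [[-0.079, -0.974, 0.212, 0.289], [-0.997, 0.077, -0.018, -0.046], [0.001, -0.212, -0.977, 1.23], [0.0, 0.0, 0.0, 1.0]]
```

View pics/scene0.png

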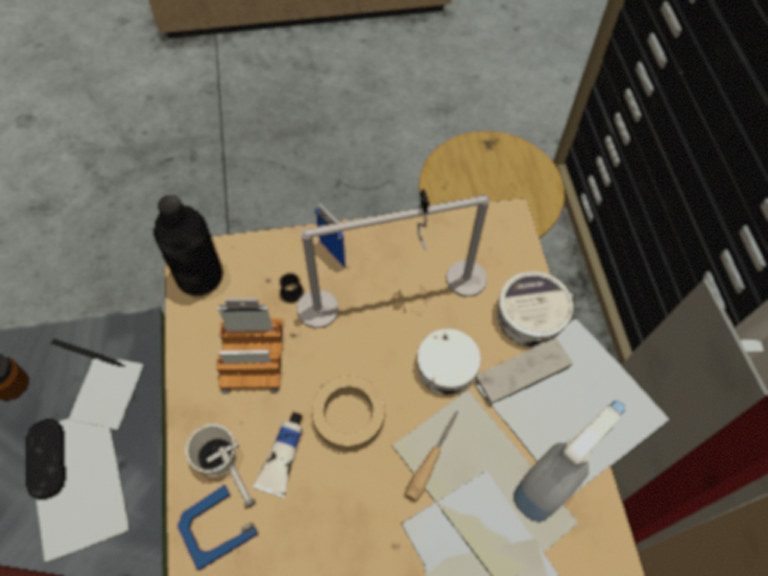

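View pics/top0.png

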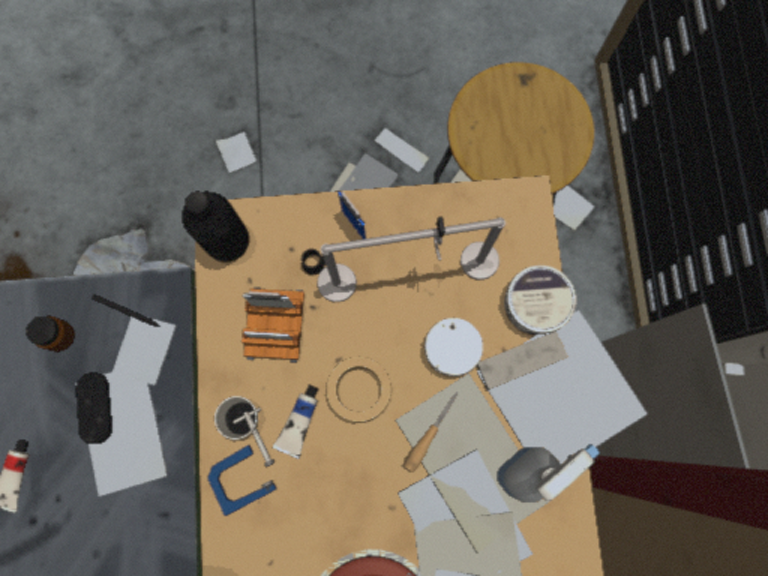

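Run:
```python
from h import *
for n in('scene','top'):
    f=np.load(n+'0.npz');P=f['P'];p=f['p'].astype(int)
    x,y,z=P[...,0],P[...,1],P[...,2]
    ws=(x>.3)&(x<1)&(abs(y)<.45)
    def fit(mask,name):
        q=P[mask]; c=q.mean(0); (rc,sz,a)=cv2.minAreaRect((q[:,:2]*1000).astype(np.float32))
        e=np.linalg.eigh(np.cov(q[:,:2].T)); v=e[1][:,1]
        print(n,name,len(q),'mean',c.round(4),'rect',np.round(rc,1),np.round(sz,1),round(a,1),'dir',np.degrees(np.arctan2(v[1],v[0])).round(1),'zmax',q[:,2].max().round(4))
    k=cv2.connectedComponentsWithStats((ws&(z>.222)&(z<.262)).astype(np.uint8))
    for i in range(1,k[0]):
        if k[2][i,4]>8: fit(k[1]==i,'hi')
    hsv=cv2.cvtColor(f['p'],cv2.COLOR_RGB2HSV).astype(int)
    o=(hsv[...,1]>160)&(hsv[...,0]<18)&ws&(z>.03)&(z<.06)&(y>.05)
    fit(o,'rack')
    r=ws&(P[...,2]>.06)&(P[...,2]<.16)&~((hsv[...,1]>160))
    k=cv2.connectedComponentsWithStats(r.astype(np.uint8))
    for i in range(1,k[0]):
        if k[2][i,4]>15: print(k[3][i]*1.5); fit(k[1]==i,'mid')
    fit(ws&(P[...,2]>.137)&(P[...,2]<.155)&(y>.1)&(x<.75),'hanger')
    blk=ws&(z>.245)&(z<.30); fit(blk,'grip')
print(R.from_rotvec(robot.read_state()['ee_rot']).as_matrix().round(3))
```

```text
scene hi 785 mean [ 0.5732 -0.1057  0.2377] rect [ 577.6 -108.2] [ 31.6 275.6] 2.0 dir 94.4 zmax 0.2617
scene rack 440 mean [0.4887 0.13   0.0403] rect [497.8 133.6] [92.5 80.5] 82.1 dir 103.9 zmax 0.0485
[324.13414634 216.59756098]
scene mid 123 mean [ 0.6794 -0.009   0.1049] rect [676.3 -11.5] [58.3  7.4] 30.8 dir -148.0 zmax 0.1281
[190.3934338  254.87728741]
scene mid 929 mean [0.6305 0.2058 0.1163] rect [643.8 210.7] [53.1 83.4] 13.1 dir 106.8 zmax 0.1599
[473.04901961 247.40196078]
scene mid 153 mean [ 0.5809 -0.2354  0.1115] rect [ 581.7 -235.6] [15.9 10. ] 64.7 dir 67.1 zmax 0.1598
[339.60638298 237.67021277]
scene mid 47 mean [ 0.6464 -0.0296  0.0874] rect [654.4 -22.8] [39.5  7.5] 39.6 dir -145.7 zmax 0.1052
[313.19178082 280.05821918]
scene mid 146 mean [0.5597 0.0215 0.1114] rect [560.7  21.9] [15.9  9.8] 84.4 dir 89.7 zmax 0.1598
[244.16477273 312.1875    ]
scene mid 528 mean [0.5248 0.131  0.1028] rect [525.1 132.2] [74.   8.8] 82.7 dir 81.9 zmax 0.1462
[243.8630137  353.68150685]
scene mid 146 mean [0.471  0.1397 0.0717] rect [471.1 139.6] [74.   6.3] 81.1 dir 81.7 zma
[... 745 characters left out ...]
6 -235.6] [15.5  7.3] 70.8 dir 63.3 zmax 0.159
[332.56153846 271.36153846]
top mid 65 mean [0.5591 0.0201 0.1115] rect [560.7  20.4] [ 7.6 15.8] 16.3 dir 104.2 zmax 0.1593
[266.3630137  297.73972603]
top mid 219 mean [0.524  0.1303 0.1097] rect [524.8 131.2] [72.1  7.5] 81.6 dir 82.3 zmax 0.1472
[265.9109589  333.90410959]
top mid 73 mean [0.4706 0.1393 0.0738] rect [471.1 138.8] [71.6  4.9] 82.8 dir 82.1 zmax 0.0808
top hanger 217 mean [0.6133 0.1858 0.1465] rect [594.7 169.8] [191.9  83. ] 34.7 dir -147.4 zmax 0.1549
top grip 63 mean [ 0.5755 -0.1458  0.2681] rect [ 577.3 -146.3] [24.1  7.7] 3.9 dir -174.2 zmax 0.2768
[[-0.     0.241  0.97 ]
 [-0.002  0.97  -0.241]
 [-1.    -0.002  0.   ]]
```

```bash
python3 -m handwheel '{"jaw":[0.6,0.6,0.6,0.6,0.6,0.6,0.6,0.6,0.6,0.6,0.6,0.6,0.6,0.6,0.6],"translation":[[0,0,130],[0,0,130],[0,0,130],[300,-280,130],[300,-280,130],[300,-280,130],[300,-280,130],[300,-280,130],[300,-280,130],[300,-280,130],[300,-280,130],[300,-280,130],[300,-280,130],[300,-280,130],[300,-280,130]],"turn":[18.4,18.4,18.4,18.4,18.4,18.4,18.4,18.4,18.4,18.4,18.4,18.4,18.4,18.4,18.4]}'
python3 - <<'E'
from h import *
s=robot.read_state();print(s['position'],R.from_rotvec(s['ee_rot']).as_matrix().round(3)); print(optics.camera_model('wrist'))
P=np.load('top0.npz')['P'];b=P[(P[...,0]>.58)&(P[...,0]<.9)&(P[...,1]>.15)&(P[...,1]<.28)&(P[...,2]>.05)]
print('bottle zmax',b[:,2].max(),[ (h,b[b[:,2]>h][:,:2].min(0).round(3),b[b[:,2]>h][:,:2].max(0).round(3)) for h in(.05,.12,.16,.2)])
E
```

```text
time: 1.35
position: [0.4587, 0.3482, 0.37]
ee_rot: [-0.057, 1.571, 0.055]
ft_force: [-0.0, 0.3, -0.0]
opening: 0.6
[0.45866914 0.34818383 0.37001156] [[-0.001 -0.071  0.997]
 [-0.002  0.997  0.071]
 [-1.    -0.002 -0.001]]
{'fx': 273.73604734267434, 'fy': 273.73604734267434, 'cx': 255.8181238854464, 'cy': 188.92149431739486, 'tool_from_camera': array([[ 5.23115237e-04, -2.56049167e-01,  9.66663618e-01,
        -1.43090545e-01],
       [ 9.99999620e-01, -5.40328526e-04, -6.84277028e-04,
         1.33455962e-04],
       [ 6.97524491e-04,  9.66663609e-01,  2.56048787e-01,
        -7.15791087e-02],
       [ 0.00000000e+00,  0.00000000e+00,  0.00000000e+00,
         1.00000000e+00]])}
bottle zmax 0.22075789071169427 [(0.05, array([0.617, 0.173]), array([0.697, 0.256])), (0.12, array([0.617, 0.173]), array([0.697, 0.256])), (0.16, array([0.623, 0.177]), array([0.697, 0.252])), (0.2, array([0.641, 0.197]), array([0.678, 0.232]))]
```

```bash
python3 -m handwheel '{"jaw":[1,1,1,1,1,1,1,1,1,1,1],"translation":[[40,-218,-130],[40,-218,-130],[40,-218,-130],[40,-218,-130],[40,-218,-130],[40,-218,-130],[40,-218,-130],[40,-218,-130],[40,-218,-130],[40,-218,-130],[40,-218,-130]],"turn":[-12.5,-12.5,-12.5,-12.5,-12.5,-12.5,-12.5,-12.5,-12.5,-12.5,-12.5]}'
python3 - <<'E'
from h import *
p,d,P,m,T=grab('wrist');np.savez('w1.npz',p=p,P=P,T=T);save('w1.png',p)
E
```

```text
time: 2.27
position: [0.4969, 0.1358, 0.2415]
ee_rot: [0.108, 1.567, -0.105]
ft_force: [1.4, -0.1, 0.0]
opening: 1.0
```

View pics/w1.png

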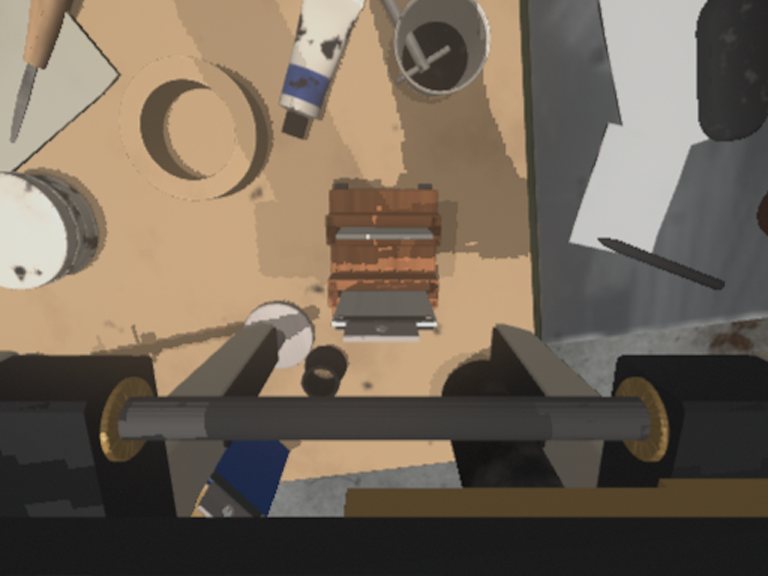

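Run:
```python
from h import *
f=np.load('w1.npz');p=f['p'];P=f['P']
c=p[188:232,212:300];save('w1c.png',c,8)
a=np.radians(-8);ex=np.array([np.cos(a),np.sin(a)]);ey=np.array([-np.sin(a),np.cos(a)])
Q=P[188:232,212:300]; s=(Q[...,:2]-[.525,.131])
X=s@ex;Y=s@ey;Z=Q[...,2]
# channel (z~.118-.124) vs hanger (z>.128)
for lo,hi in((.06,.1),(.112,.122),(.126,.136),(.136,.15)):
    m=(Z>lo)&(Z<hi)&(abs(X)<.02)
    if m.sum(): 
        r=cv2.minAreaRect((Q[m][:,:2]*1000).astype(np.float32)); e=np.linalg.eigh(np.cov(Q[m][:,:2].T))[1][:,1]
        print(lo,hi,m.sum(),'Y',np.percentile(Y[m],[0,2,50,98,100]).round(4),'X',np.percentile(X[m],[5,50,95]).round(4),np.round(r[0],1),np.round(r[1],1),np.degrees(np.arctan(e[1]/e[0])))
g=cv2.cvtColor(c,cv2.COLOR_RGB2GRAY)
print(g[26:40,28:56])
```

```text
0.06 0.1 680 Y [-0.0363 -0.0343  0.0012  0.0357  0.0375] X [-0.003  -0.0026 -0.0023] [522.6 131.9] [73.8  1.7] 82.03514377623705
0.112 0.122 416 Y [-0.0354 -0.0338  0.0027  0.035   0.0377] X [-0.0046 -0.0032  0.0018] [523.9 132.3] [73.1  8.7] 81.55352643187564
0.126 0.136 172 Y [-0.0254 -0.0246  0.0002  0.0217  0.0226] X [-0.0029 -0.0025 -0.0019] [523.2 129.8] [48.   2.8] 82.07018396994269
0.136 0.15 353 Y [-0.0254 -0.0245 -0.0017  0.0214  0.0223] X [-0.0028 -0.0016  0.0015] [524.2 129.5] [47.7  5.2] 81.99586507041289
[[ 69  69  69  68  69  69  69  69  69  72  73  73  72  71  72  71  70  70
   69  70  69  68  68  71  72  72  71  70]
 [ 77  77  77  76  77  76  77  77  76  78  78  78  77  77  76  77  76  77
   76  77  77  77  77  78  78  78  77  77]
 [ 81  81  81  81  81  81  81  80  81  81  81  81  81  85  87  83  81  81
   81  81  81  80  81  82  81  81  82  82]
 [ 81  82  82  81  81  81  82  81  81  82  87  91  93  96  98  96  91  88
   83  82  82  81  82  81  82  82  83  82]
 [ 81  81  81  81  80  81  81  81  80  82  92  97 100 101 102 101  98  94
   87  82  81  81  82  81  82  81 
[... 362 characters left out ...]
 81  80  81  80  81  80  81  80  80  82  81  81  81  81  81  81  81  81
   80  81  81  81  81  82  81  80  81  81]
 [108 107 108 112 115 115 115 116 116 115 115 115 114 103  96  97  96  96
   96  97  97  96  96  96  96  96  96  96]
 [154 149 149 161 166 166 166 166 166 166 166 166 165 160 158 157 157 157
  158 158 157 157 157 157 157 157 157 157]
 [182 170 166 181 187 187 187 187 187 187 187 187 186 186 185 185 186 186
  185 184 185 185 185 185 185 185 185 185]
 [189 182 180 186 188 188 189 188 188 188 188 188 187 188 187 188 187 187
  187 187 186 186 187 187 187 187 187 187]
 [182 181 181 180 181 181 180 181 181 182 182 182 183 182 182 182 182 182
  182 182 183 183 183 182 182 182 182 182]]
```

View pics/w1c.png

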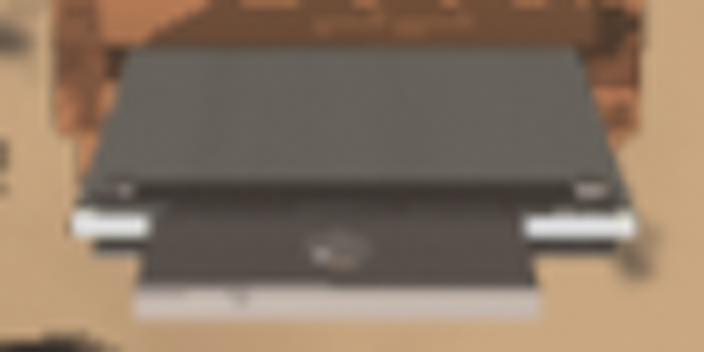

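```bash
python3 -m handwheel '{"jaw":[0.6,0.6,0.6,0.6,0.6,0.6,0.6,0.6,0.6,0.6,0.6,0.6],"translation":[[0,0,90],[0,0,90],[0,0,90],[77,-276,90],[77,-276,90],[77,-276,90],[77,-276,90],[77,-276,90],[77,-276,90],[77,-276,90],[77,-276,90],[77,-276,90]],"turn":[12.5,12.5,12.5,12.5,12.5,12.5,12.5,12.5,12.5,12.5,12.5,12.5]}'
python3 - <<'E'
from h import *
f=np.load('w1.npz');T=f['T'];m=optics.camera_model('wrist')
a=np.radians(-8);ex=np.array([np.cos(a),np.sin(a)]);ey=np.array([-np.sin(a),np.cos(a)])
for u,v in((253.5,218.3),(254.1,218.6),(254.6,219)):
    r=T[:3,:3]@[(u-m['cx'])/m['fx'],(v-m['cy'])/m['fy'],1];o=T[:3,3]
    c=np.array([.525,.131])-.0027*ex
    t=((c-o[:2])@ex)/(r[:2]@ex);q=o+t*r;print(q.round(4),'Y',((q[:2]-[.525,.131])@ey).round(4))
s=robot.read_state();print(s['position'],R.from_rotvec(s['ee_rot']).as_matrix().round(3).tolist())
p,d,P,m,T=grab('wrist');np.savez('w2.npz',p=p,P=P,T=T);save('w2.png',p)
E
```

```text
time: 3.32
position: [0.5741, -0.145, 0.3305]
ee_rot: [-0.058, 1.57, 0.057]
ft_force: [-0.1, 1.6, 0.6]
opening: 0.6
[0.5221 0.1301 0.1308] Y -0.0013
[0.5222 0.1307 0.1316] Y -0.0007
[0.5223 0.1311 0.1327] Y -0.0002
[ 0.57413253 -0.14501417  0.33052729] [[0.0, -0.073, 0.997], [-0.001, 0.997, 0.073], [-1.0, -0.001, 0.0]]
```

View pics/w2.png

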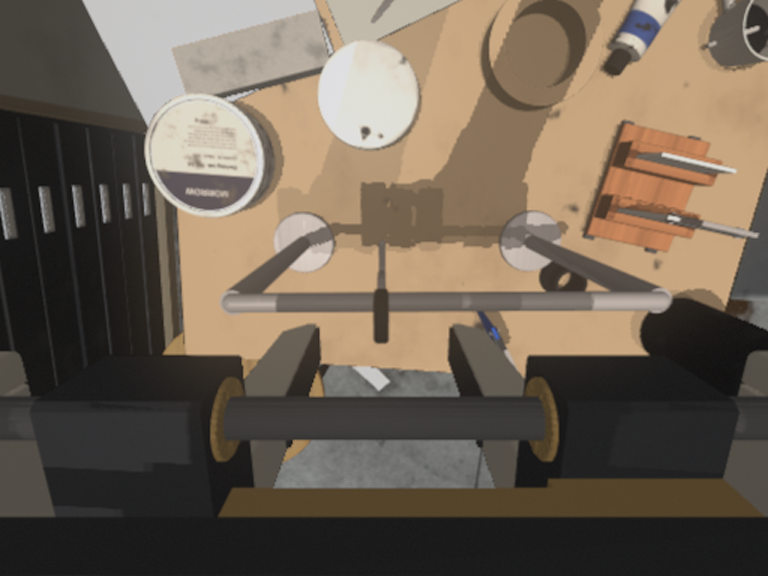

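Run:
```python
from h import *
f=np.load('w2.npz');P=f['P'];Z=P[...,2]
a=np.radians(4.2);ex=np.array([np.cos(a),np.sin(a)]);ey=np.array([-np.sin(a),np.cos(a)])
m=(Z>.225)&(Z<.245)&(P[...,0]>.5)&(P[...,0]<.62);vv,uu=np.nonzero(m);m[:]=False;k=(vv<215)&(vv>185);m[vv[k],uu[k]]=True
q=P[m];e=np.linalg.eigh(np.cov(q[:,:2].T))[1][:,1];print('bar dir',np.degrees(np.arctan(e[1]/e[0])))
top=q[q[:,2]>np.percentile(q[:,2],50)];print('bar',q.mean(0).round(4),q[:,2].max().round(4),top.mean(0).round(4))
print('bar X rel at hook', np.percentile((q[:,:2]-[.5741,-.145])@ex,[1,50,99]).round(4), 'bar Y ends',np.percentile((q[:,:2]-[.5741,-.145])@ey,[0,100]).round(4))
for lo,hi in((.12,.2),(.2,.235),(.25,.268),(.268,.285)):
    m=(Z>lo)&(Z<hi)&(abs(P[...,0]-.575)<.06)&(abs(P[...,1]+.146)<.02);q=P[m]
    if len(q): 
        X=(q[:,:2]-[.5741,-.145])@ex;Y=(q[:,:2]-[.5741,-.145])@ey
        print(lo,hi,len(q),'X',np.percentile(X,[0,50,100]).round(4),'Y',np.percentile(Y,[0,50,100]).round(4),'Z',np.percentile(q[:,2],[0,50,100]).round(4),'slope', np.degrees(np.polyfit(X,Y,1)[0]), np.polyfit(X,q[:,2],1)[0])
```

```text
bar dir -85.53871133447937
bar [ 0.5726 -0.1079  0.2381] 0.2416 [ 0.5737 -0.1089  0.2396]
bar X rel at hook [-0.0057  0.0008  0.0084] bar Y ends [-0.1012  0.1747]
0.12 0.2 79 X [-0.0254 -0.0145 -0.0016] Y [-0.0046 -0.0023 -0.0011] Z [0.165  0.1717 0.1773] slope -0.35119003040417657 -0.47578586321101346
0.2 0.235 68 X [-0.0134 -0.0033  0.0089] Y [-0.0202 -0.0027  0.0191] Z [0.2149 0.2329 0.235 ] slope 4.523066285618127 0.5779651690375217
0.25 0.268 59 X [-0.0102 -0.0093  0.0036] Y [-0.0065 -0.0024  0.0017] Z [0.2502 0.2602 0.268 ] slope 21.356070526421632 0.6515042707121518
0.268 0.285 292 X [-0.01    0.0012  0.0139] Y [-0.0063 -0.0023  0.0016] Z [0.2682 0.2725 0.2742] slope -0.4344546940405998 0.04454173118092971
```

```bash
python3 -m handwheel '{"jaw":[0.6,0.6,0.6,0.6,0,0,0,0,0,0,0,0,0,0],"translation":[[2,-2,-30],[2,-2,-60],[2,-2,-60],[2,-2,-60],[2,-2,-60],[2,-2,-60],[2,-2,-60],[2,-2,-60],[2,-2,-60],[2,-2,-60],[2,-2,-60],[2,-2,-60],[2,-2,-60],[2,-2,-60]],"turn":[0,0,0,0,0,0,0,0,0,0,0,0,0,0]}'
```

```text
time: 4.53
position: [0.5759, -0.1454, 0.2707]
ee_rot: [-0.061, 1.57, 0.06]
ft_force: [-0.1, -0.3, 0.9]
opening: 0.083
```

```bash
python3 -m handwheel '{"jaw":[0,0,0,0,0],"translation":[[0,0,10],[0,0,23],[0,0,23],[-3,0,23],[-6,0,23]],"turn":[0,0,0,0,0]}'; python3 -m handwheel '{"jaw":[0,0,0,0],"translation":[[-3,0,0],[-6,0,0],[-9,0,0],[-9,0,0]],"turn":[0,0,0,0]}'
```

```text
time: 4.95
position: [0.5701, -0.1451, 0.2936]
ee_rot: [-0.061, 1.569, 0.061]
ft_force: [0.3, -0.8, 0.3]
opening: 0.086
time: 5.28
position: [0.5602, -0.1453, 0.2937]
ee_rot: [-0.061, 1.57, 0.06]
ft_force: [-1.2, -0.6, -1.0]
opening: 0.087
```

```bash
python3 -m handwheel '{"jaw":[0,0,0,0,0],"translation":[[-4,0,0],[-8,0,0],[-12,0,0],[-16,0,0],[-16,0,0]],"turn":[0,0,0,0,0]}'; python3 -m handwheel '{"jaw":[0,0,0,0,0],"translation":[[-10,0,0],[-20,0,0],[-30,0,0],[-30,0,0],[-30,0,0]],"turn":[0,0,0,0,0]}'
```

```text
time: 5.7
position: [0.5439, -0.1454, 0.2938]
ee_rot: [-0.06, 1.57, 0.06]
ft_force: [-0.1, -0.9, -0.3]
opening: 0.082
time: 6.12
position: [0.515, -0.1453, 0.294]
ee_rot: [-0.061, 1.569, 0.06]
ft_force: [-0.2, -0.5, -1.4]
opening: 0.083
```

```bash
cat > tip.py <<'E'
from h import *
import sys
def tip(name):
    s=robot.read_state();p,d,P,m,T=grab('wrist');np.savez(name+'.npz',p=p,P=P,T=T)
    Rm=R.from_rotvec(s['ee_rot']).as_matrix();q=(P-np.array(s['position']))
    ex=Rm[:,2].copy();ex[2]=0;ex/=np.linalg.norm(ex);ey=np.array([-ex[1],ex[0],0])
    return p,q@ex,q@ey,q[...,2],P,s,ex,ey
if __name__=='__main__':
    p,X,Y,Z,P,s,ex,ey=tip(sys.argv[1])
    m=(abs(Y)<.006)&(X>-.04)&(X<.03)&(Z>-.115)&(Z<-.02)
    vv,uu=np.nonzero(m)
    for lo,hi in((-.115,-.09),(-.09,-.08),(-.08,-.06),(-.06,-.02)):
        k=m&(Z>lo)&(Z<hi)
        if k.sum()>3: print(lo,hi,k.sum(),'X',np.percentile(X[k],[0,5,50,100]).round(4),'Y',np.percentile(Y[k],[0,50,100]).round(4),'Z',np.percentile(Z[k],[0,50,100]).round(4),'Y at minX',Y[k][np.argsort(X[k])[:4]].mean().round(4),'zslope',np.polyfit(X[k],Z[k],1)[0].round(3),'yslope',np.polyfit(X[k],Y[k],1)[0].round(3))
    print(s['position'],np.degrees(np.arctan2(ex[1],ex[0])))
    save(sys.argv[1]+'c.png',p[150:270,190:320],5)
E
python3 tip.py w3
```

```text
-0.115 -0.09 160 X [-0.0285 -0.0269 -0.0149 -0.0001] Y [-0.0028 -0.0003  0.002 ] Z [-0.1074 -0.1001 -0.0936] Y at minX -0.0003 zslope -0.458 yslope -0.002
-0.06 -0.02 180 X [-0.0158 -0.0151 -0.012  -0.0082] Y [-0.0057  0.0001  0.006 ] Z [-0.0558 -0.034  -0.02  ] Y at minX -0.0001 zslope 3.47 yslope 0.041
[ 0.51499592 -0.14533177  0.29395327] 4.417518253377736
```

View pics/w3c.png

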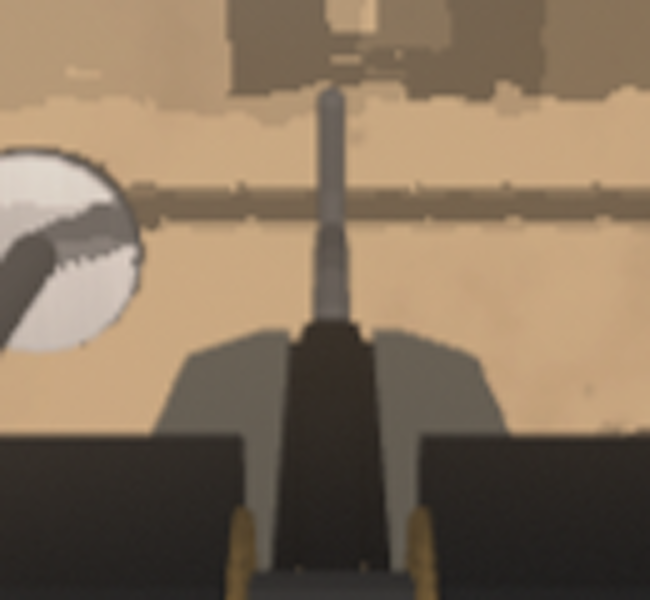

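```bash
python3 -m handwheel '{"jaw":[0,0,0,0,0,0,0,0,0,0,0,0,0,0,0,0,0,0],"translation":[[0,0,35],[0,0,66],[0,35,66],[0,70,66],[0,105,66],[0,140,66],[0,175,66],[0,210,66],[0,245,66],[0,269,66],[28,269,66],[55,269,66],[55,269,40],[55,269,10],[55,269,-20],[55,269,-34],[55,269,-34],[55,269,-34]],"turn":[0,0,-6,-12.4,-12.4,-12.4,-12.4,-12.4,-12.4,-12.4,-12.4,-12.4,-12.4,-12.4,-12.4,-12.4,-12.4,-12.4]}'; python3 tip.py w4
python3 - <<'E'
from h import *
f=np.load('w4.npz');P=f['P'];Z=P[...,2];a=np.radians(-8);ex=np.array([np.cos(a),np.sin(a)]);ey=np.array([-np.sin(a),np.cos(a)])
s=P[...,:2]-[.525,.131];X=s@ex;Y=s@ey
for lo,hi in((.06,.1),(.126,.138),(.138,.15)):
    m=(Z>lo)&(Z<hi)&(abs(X)<.008)&(abs(Y)<.045)
    if m.sum(): print(lo,hi,m.sum(),'Y',np.percentile(Y[m],[0,2,50,98,100]).round(4),'X',np.percentile(X[m],[2,50,98]).round(4))
m=(Z>.13)&(Z<.175)&(abs(X-.03)<.02)&(abs(Y)<.02);print('wire',m.sum(),Y[m].min(),np.median(Y[m]),Y[m].max(),X[m].min(),Z[m].max())
E
```

```text
time: 7.67
position: [0.5702, 0.1241, 0.2592]
ee_rot: [0.109, 1.569, -0.109]
ft_force: [-0.2, 0.6, -0.7]
opening: 0.084
-0.115 -0.09 159 X [-0.0286 -0.0274 -0.0152 -0.0005] Y [-0.0029 -0.0001  0.0018] Z [-0.1079 -0.1003 -0.0925] Y at minX -0.0005 zslope -0.474 yslope 0.001
-0.06 -0.02 179 X [-0.0157 -0.0152 -0.0118 -0.0083] Y [-0.0058 -0.0007  0.0058] Z [-0.056  -0.0339 -0.0201] Y at minX -0.0006 zslope 3.442 yslope 0.043
[0.57024219 0.12413106 0.25917374] -7.943175934937194
0.06 0.1 98 Y [-0.0357 -0.0338  0.0006  0.0339  0.036 ] X [-0.0028 -0.0027 -0.0026]
0.126 0.138 43 Y [-0.0252 -0.0244  0.0014  0.0212  0.022 ] X [-0.0027 -0.0026 -0.0023]
0.138 0.15 255 Y [-0.0253 -0.0242 -0.0015  0.0212  0.0221] X [-0.0026 -0.0009  0.0011]
wire 159 -0.003414363417516185 -0.0005802946371661593 0.0013316969473129976 0.017127026120735564 0.16668632169358719
```

View pics/w4c.png

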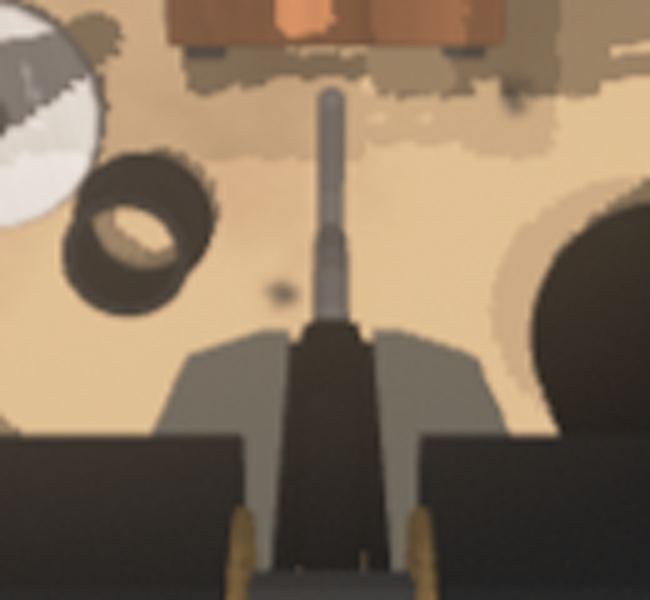

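```bash
python3 -m handwheel '{"jaw":[0,0,0,0,0],"translation":[[0,0,-15],[0,0,-30],[0,0,-42],[0,0,-42],[0,0,-42]],"turn":[0,0,0,0,0]}';python3 -m handwheel '{"jaw":[0,0,0,0,0,0],"translation":[[-3,0.4,1.4],[-6,0.8,2.8],[-9,1.2,4.2],[-12,1.7,5.6],[-12,1.7,5.6],[-12,1.7,5.6]],"turn":[0,0,0,0,0,0]}';  python3 -m handwheel '{"jaw":[0,0,0,0,0,0,0],"translation":[[-2,0.3,0.9],[-4,0.6,1.9],[-6,0.9,2.8],[-8,1.1,3.8],[-8,1.1,3.8],[-8,1.1,3.8],[-8,1.1,3.8]],"turn":[0,0,0,0,0,0,0]}'
```

```text
time: 8.13
position: [0.5708, 0.124, 0.2189]
ee_rot: [0.11, 1.566, -0.109]
ft_force: [0.3, -0.2, -0.1]
opening: 0.083
time: 8.63
position: [0.5578, 0.1256, 0.2237]
ee_rot: [0.109, 1.567, -0.109]
ft_force: [0.4, -0.8, -1.1]
opening: 0.083
time: 9.22
position: [0.5499, 0.1265, 0.227]
ee_rot: [0.109, 1.568, -0.109]
ft_force: [0.2, -0.7, -0.7]
opening: 0.085
```

```bash
python3 -m handwheel '{"jaw":[0,0,0,0,0,0],"translation":[[-2,0.3,0.9],[-4,0.6,1.9],[-6,0.9,2.8],[-8,1.1,3.8],[-8,1.1,3.8],[-8,1.1,3.8]],"turn":[0,0,0,0,0,0]}'
python3 - <<'E'
from h import *
p,d,P,m,T=grab('wrist');np.savez('w5.npz',p=p,P=P,T=T);save('w5c.png',p[110:250,180:330],5)
Z=P[...,2];a=np.radians(-8);ex=np.array([np.cos(a),np.sin(a)]);ey=np.array([-np.sin(a),np.cos(a)])
s=P[...,:2]-[.525,.131];X=s@ex;Y=s@ey
for lo,hi in((.06,.1),(.126,.136),(.138,.15)):
    m=(Z>lo)&(Z<hi)&(abs(X)<.012)&(abs(Y)<.045)&(abs(Y)>.005)
    if m.sum(): print(lo,hi,m.sum(),'Y',np.percentile(Y[m],[0,2,50,98,100]).round(4),'X',np.percentile(X[m],[2,50,98]).round(4))
m=(Z>.12)&(Z<.16)&(X<-.0045)&(X>-.03)&(abs(Y)<.01);print('tip',m.sum(),Y[m],X[m],Z[m])
E
```

```text
time: 9.72
position: [0.5418, 0.1277, 0.231]
ee_rot: [0.109, 1.568, -0.109]
ft_force: [0.7, -0.8, -1.0]
opening: 0.082
0.06 0.1 393 Y [-0.0357 -0.0343  0.0058  0.0355  0.0372] X [-0.0028 -0.0026 -0.0023]
0.126 0.136 96 Y [-0.0254 -0.0245 -0.006   0.0216  0.0225] X [-0.0027 -0.0024 -0.0021]
0.138 0.15 268 Y [-0.0253 -0.0246 -0.0062  0.0217  0.0226] X [-0.0025 -0.0005  0.0017]
tip 44 [-2.72761948e-03 -1.85219092e-03 -9.67424081e-04 -8.39615767e-05
 -3.63303941e-03 -2.72775866e-03 -1.84750106e-03 -9.67279905e-04
 -8.49136600e-05 -3.62044834e-03 -2.72639821e-03 -1.84748883e-03
 -9.67070441e-04 -8.49471586e-05  8.04106654e-04 -3.62343013e-03
 -2.72974845e-03 -1.84475687e-03 -9.66913346e-04 -8.59072468e-05
  7.97406684e-04 -3.63412524e-03 -2.73030528e-03 -1.84711606e-03
 -9.66688326e-04 -8.32641811e-05  8.13517177e-04 -3.64462442e-03
 -2.74362339e-03 -1.85145100e-03 -9.66516751e-04 -8.20013324e-05
  8.23287969e-04 -3.64596717e-03 -2.74489245e-03 -1.85282247e-03
 -9.66317288e-04 -7.82997301e-05  8.29187163e-04 -3.65099339e-03
 -2.74990236e-03 -1.85792042e-03 -9.66203619e-04 -7.77211878e-05]
[... 329 characters left out ...]
 -0.00645716 -0.00668024 -0.0068744
 -0.00692084 -0.00689633 -0.00633455 -0.00556622 -0.00578135 -0.00593379
 -0.00606868 -0.00584759 -0.00531264 -0.00460602 -0.00477721 -0.00478423
 -0.00470217 -0.00496792] [0.1362722  0.13502948 0.13737831 0.13533285 0.13420826 0.13645258
 0.1364558  0.13625803 0.13587348 0.13554616 0.13683421 0.13663188
 0.13677131 0.13616301 0.13522611 0.13548823 0.13658419 0.13753342
 0.13591331 0.13670463 0.13638744 0.13474102 0.13670906 0.13707708
 0.13684161 0.13626584 0.13446132 0.13401302 0.13512653 0.13609554
 0.13632668 0.13620344 0.13339642 0.13410412 0.13515796 0.13590444
 0.1365649  0.13548022 0.13285686 0.13386691 0.13469    0.13472295
 0.1343272  0.13560536]
```

View pics/w5c.png

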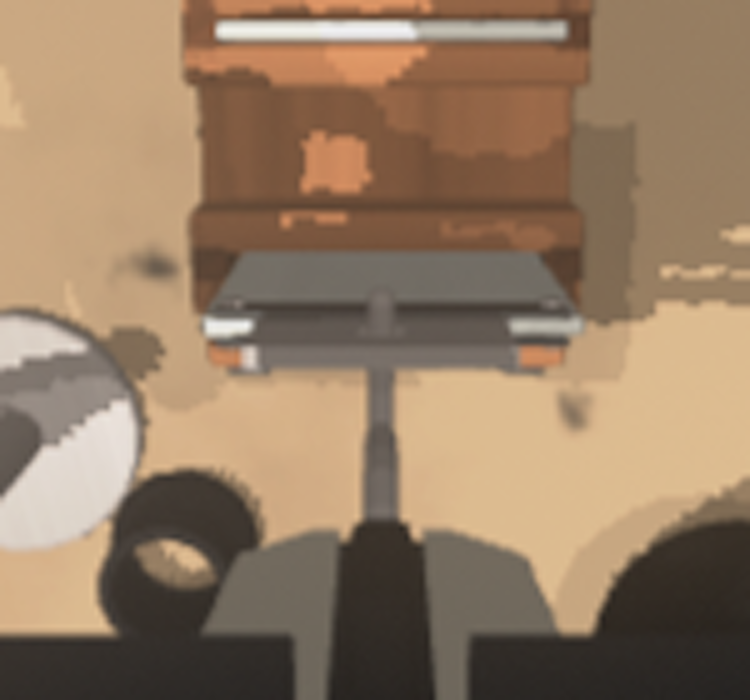

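```bash
python3 -m handwheel '{"jaw":[0,0,0,0,0,0,0,0],"translation":[[-2,0.3,0.9],[-4,0.6,1.9],[-6,0.9,2.8],[-8,1.1,3.6],[-10,1.4,4.4],[-10,1.4,4.4],[-10,1.4,4.4],[-10,1.4,4.4]],"turn":[0,0,0,0,0,0,0,0]}'; python3 -m handwheel '{"jaw":[0,0,0,0,0,0],"translation":[[-2,0.3,0.8],[-4,0.6,1.5],[-6,0.8,2],[-6,0.8,2],[-6,0.8,2],[-6,0.8,2]],"turn":[0,0,0,0,0,0]}'
```

```text
time: 10.43
position: [0.5319, 0.129, 0.2353]
ee_rot: [0.109, 1.568, -0.109]
ft_force: [0.4, 0.9, -0.7]
opening: 0.082
time: 10.93
position: [0.5259, 0.1298, 0.2373]
ee_rot: [0.109, 1.568, -0.109]
ft_force: [-0.1, 0.8, -0.1]
opening: 0.086
```

```bash
python3 -m handwheel '{"jaw":[0,0,0,0,0,0,0,0,0],"translation":[[-2,0.3,1],[-3,0.4,3],[-3,0.4,5],[-3,0.4,7],[-3,0.4,9],[-3,0.4,11],[-3,0.4,13],[-3,0.4,13],[-3,0.4,13]],"turn":[0,0,0,0,0,0,0,0,0]}'; python3 -m handwheel '{"jaw":[0,0,0,0,0,0,0,0,0,0,0,0,0,0,0,0,0,0],"translation":[[0,0,2],[0,0,5],[0,0,8],[0,0,11],[0,0,14],[0,0,17],[0,0,20],[0,0,23],[0,0,26],[0,0,29],[0,0,32],[0,0,35],[0,0,38],[0,0,41],[0,0,41],[0,0,41],[0,0,41],[0,0,41]],"turn":[0,0,0,0,0,0,0,0,0,0,0,0,0,0,0,0,0,0]}'
python3 - <<'E'
from h import *
s=robot.read_state();p,d,P,m,T=grab('wrist');np.savez('w6.npz',p=p,P=P,T=T);save('w6.png',p)
print(s['time'],s['position'],s['ft_force'])
E
```

```text
time: 11.68
position: [0.5229, 0.1303, 0.2503]
ee_rot: [0.109, 1.568, -0.109]
ft_force: [0.2, -0.3, -2.0]
opening: 0.085
time: 13.18
position: [0.5227, 0.1302, 0.291]
ee_rot: [0.109, 1.569, -0.109]
ft_force: [-0.3, 0.1, -2.5]
opening: 0.084
13.1833 [0.52273061 0.13024217 0.29102988] [-0.34636989  0.14961523 -2.48862347]
```

View pics/w6.png

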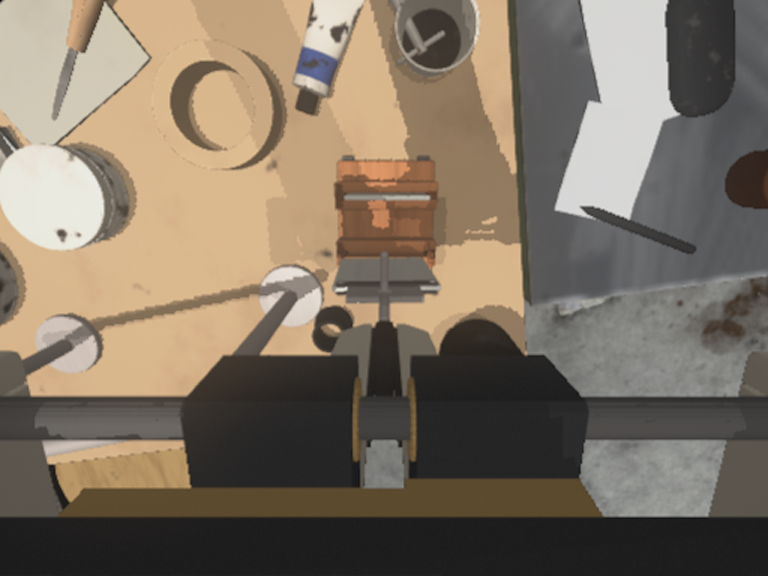

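```bash
python3 -m handwheel '{"jaw":[0,0,0,0,0,0,0,0,0,0,0,0,0,0,0,0,0,0,0,0],"translation":[[0,0,5],[-2,0,12],[-5,0,22],[-8,0,32],[-11,0,42],[-14,0,52],[-16,0,59],[-17,0,62],[-17,-4,62],[-17,-10,62],[-17,-18,62],[-17,-28,62],[-17,-38,62],[-17,-48,62],[-17,-58,62],[-17,-68,62],[-17,-78,62],[-17,-88,62],[-17,-98,62],[-17,-108,62]],"turn":[0,0,0,0,0,0,0,0,0,0,0,0,0.5,1,1.5,2,2.5,3,3.5,4]}'; python3 -m handwheel '{"jaw":[0,0,0,0,0,0,0,0,0,0,0,0,0,0,0,0,0,0,0,0],"translation":[[0,-10,0],[0,-20,0],[0,-30,0],[0,-40,0],[0,-50,0],[0,-60,0],[0,-70,0],[0,-80,0],[0,-90,0],[0,-100,0],[0,-110,0],[0,-120,0],[0,-130,0],[0,-140,0],[0,-148,0],[0,-154,0],[0,-158,0],[0,-160,0],[0,-160,0],[0,-160,0]],"turn":[0.5,1,1.5,2,2.5,3,3.5,4,4.5,5,5.5,6,6.5,7,7.5,8,8.4,8.4,8.4,8.4]}'; python3 tip.py w7
```

```text
time: 14.9
position: [0.5056, 0.0203, 0.3528]
ee_rot: [0.055, 1.571, -0.056]
ft_force: [0.5, 0.2, -1.4]
opening: 0.08
time: 16.57
position: [0.5059, -0.1373, 0.3532]
ee_rot: [-0.061, 1.57, 0.062]
ft_force: [0.5, 0.9, -2.2]
opening: 0.085
-0.115 -0.09 229 X [-0.0285 -0.0269 -0.0088  0.0035] Y [-0.0056  0.0002  0.0059] Z [-0.1149 -0.0998 -0.0926] Y at minX -0.0003 zslope -0.27 yslope 0.026
-0.06 -0.02 178 X [-0.0157 -0.0152 -0.012  -0.0082] Y [-0.0057 -0.0005  0.0059] Z [-0.0562 -0.0339 -0.0201] Y at minX -0.0002 zslope 3.478 yslope -0.024
[ 0.50591871 -0.1373147   0.35318808] 4.4630432798168895
```

View pics/w7c.png

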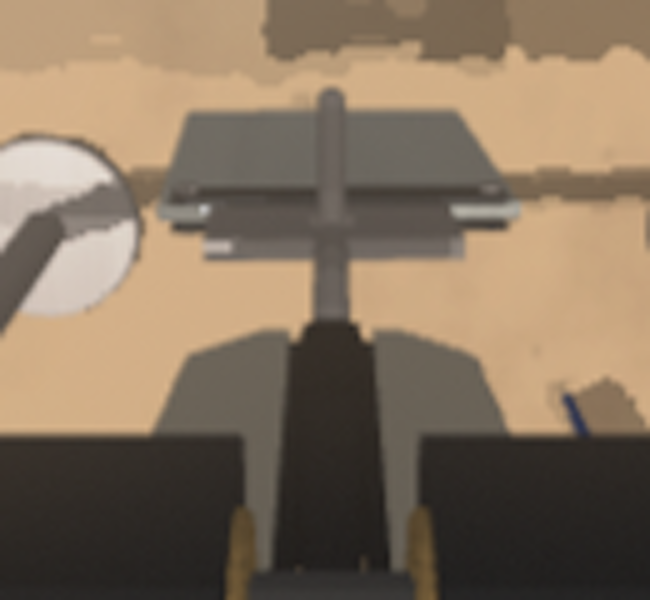

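```bash
python3 -m handwheel '{"jaw":[0,0,0,0,0,0,0,0,0,0,0,0,0,0,0,0,0,0,0,0],"translation":[[0,0,-4],[0,0,-12],[0,0,-20],[0,0,-28],[0,0,-36],[0,0,-44],[0,0,-51],[0,0,-56],[0,0,-59],[0,0,-59],[3,0.2,-59],[7,0.5,-59],[11,0.9,-59],[16,1.2,-59],[21,1.6,-59],[25,1.9,-59],[28,2.2,-59],[30,2.3,-59],[30,2.3,-59],[30,2.3,-59]],"turn":[0,0,0,0,0,0,0,0,0,0,0,0,0,0,0,0,0,0,0,0]}'; python3 -m handwheel '{"jaw":[0,0,0,0,0,0,0,0,0,0,0,0,0,0],"translation":[[2,0.2,0],[4,0.3,0],[7,0.5,0],[10,0.8,0],[13,1,0],[16,1.2,0],[18,1.4,0],[20,1.6,0],[22,1.7,0],[24,1.9,0],[24,1.9,0],[24,1.9,0],[24,1.9,0],[24,1.9,0]],"turn":[0,0,0,0,0,0,0,0,0,0,0,0,0,0]}'
```

```text
time: 18.28
position: [0.5358, -0.1355, 0.2941]
ee_rot: [-0.061, 1.57, 0.061]
ft_force: [0.1, 0.1, -2.4]
opening: 0.085
time: 19.45
position: [0.5597, -0.1336, 0.2943]
ee_rot: [-0.061, 1.57, 0.061]
ft_force: [-0.3, 0.8, -2.0]
opening: 0.083
```

```bash
python3 -m handwheel '{"jaw":[0,0,0,0,0,0,0,0,0,0,0,0],"translation":[[2,0.2,0],[4,0.3,0],[6,0.5,0],[8,0.6,0],[10,0.8,0],[12,0.9,0],[14,1.1,0],[15,1.2,0],[15,1.2,0],[15,1.2,0],[15,1.2,0],[15,1.2,0]],"turn":[0,0,0,0,0,0,0,0,0,0,0,0]}'; python3 -m handwheel '{"jaw":[0,0,0,0,0,0,0,0,0,0,0,0,0,0],"translation":[[0,0,-2],[0,0,-4],[0,0,-6],[0,0,-8],[0,0,-10],[0,0,-12],[0,0,-14],[0,0,-16],[0,0,-18],[0,0,-20],[0,0,-21],[0,0,-21],[0,0,-21],[0,0,-21]],"turn":[0,0,0,0,0,0,0,0,0,0,0,0,0,0]}'
```

```text
time: 20.45
position: [0.5746, -0.1323, 0.294]
ee_rot: [-0.061, 1.571, 0.061]
ft_force: [-0.9, -0.9, -3.7]
opening: 0.088
time: 21.62
position: [0.575, -0.1324, 0.2733]
ee_rot: [-0.061, 1.57, 0.061]
ft_force: [0.5, -0.5, -2.2]
opening: 0.083
```

```bash
python3 -m handwheel '{"jaw":[0,0,0,0,0,0],"translation":[[0,0,-1],[0,0,-2],[0,0,-2.5],[0,0,-2.5],[0,0,-2.5],[0,0,-2.5]],"turn":[0,0,0,0,0,0]}'; python3 -m handwheel '{"jaw":[0,0,0,0],"translation":[[0,0,-0.7],[0,0,-0.7],[0,0,-0.7],[0,0,-0.7]],"turn":[0,0,0,0]}'
```

```text
time: 22.12
position: [0.5749, -0.1324, 0.2708]
ee_rot: [-0.061, 1.57, 0.061]
ft_force: [0.2, 0.4, -1.8]
opening: 0.083
time: 22.45
position: [0.5749, -0.1324, 0.2706]
ee_rot: [-0.061, 1.569, 0.061]
ft_force: [-0.7, 1.0, 2.9]
opening: 0.086
```

```bash
python3 -m handwheel '{"jaw":[0.1,0.12,0.15,0.2,0.3,0.4,0.4,0.4],"translation":[[0,0,0.5],[0,0,0.5],[0,0,0.5],[0,0,0.5],[0,0,0.5],[0,0,0.5],[0,0,0.5],[0,0,0.5]],"turn":[0,0,0,0,0,0,0,0]}'; python3 -m handwheel '{"jaw":[0.5,0.5,0.5,0.5,0.5,0.5,0.5,0.5,0.5,0.5],"translation":[[0,0,10],[0,0,25],[0,0,40],[0,0,60],[0,0,60],[0,0,60],[0,0,60],[0,0,60],[0,0,60],[0,0,60]],"turn":[0,0,0,0,0,0,0,0,0,0]}'
python3 - <<'E'
from h import *
p,d,P,m,T=grab('wrist');np.savez('w8.npz',p=p,P=P,T=T);save('w8.png',p)
E
```

```text
time: 23.12
position: [0.5749, -0.1324, 0.2705]
ee_rot: [-0.061, 1.57, 0.061]
ft_force: [-0.2, -0.7, -0.3]
opening: 0.392
time: 23.95
position: [0.5745, -0.1323, 0.3297]
ee_rot: [-0.061, 1.572, 0.061]
ft_force: [0.6, -0.8, 0.3]
opening: 0.501
```

View pics/w8.png

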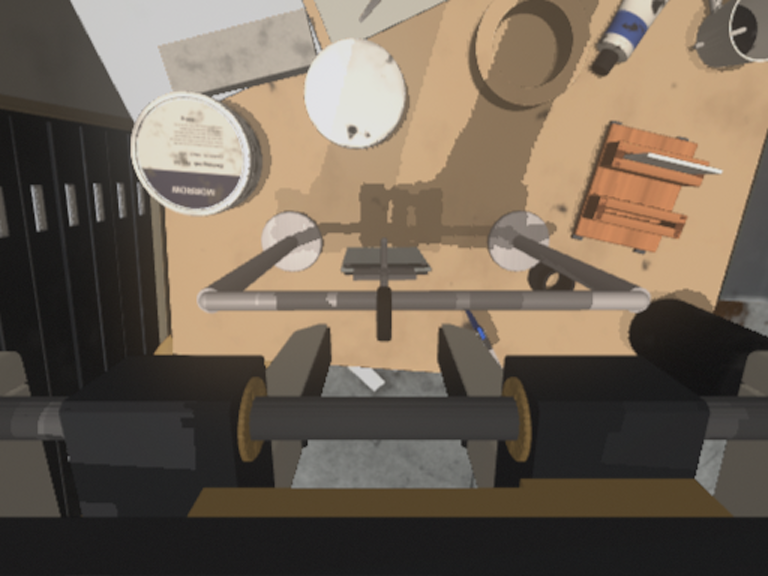

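```bash
python3 -m handwheel '{"jaw":[0.5,0.5,0.5,0.5,0.5,0.5,0.5,0.5,0.5,0.5,0.5,0.5,0.5,0.5,0.5,0.5,0.5,0.5,0.5,0.5],"translation":[[0,0,30],[0,0,30],[0,0,30],[0,0,30],[0,0,30],[0,0,30],[0,0,30],[0,0,30],[0,0,30],[0,0,30],[0,0,30],[0,0,30],[0,0,30],[0,0,30],[0,0,30],[0,0,30],[0,0,30],[0,0,30],[0,0,30],[0,0,30]],"turn":[0,0,0,0,0,0,0,0,0,0,0,0,0,0,0,0,0,0,0,0]}' >/dev/null
python3 - <<'E'
from h import *
a=np.radians(4.46);ex=np.array([np.cos(a),np.sin(a)]);ey=np.array([-np.sin(a),np.cos(a)])
for i in range(6):
    p,d,P,m,T=grab('wrist');Z=P[...,2];s=P[...,:2]-[.575,-.132];X=s@ex;Y=s@ey
    o=[]
    for lo,hi in((.08,.13),(.16,.19),(.262,.29)):
        m=(Z>lo)&(Z<hi)&(abs(X)<.05)&(abs(Y)<.045)
        o+=[m.sum(),np.median(X[m]).round(4),np.median(Y[m]).round(4),np.percentile(Z[m],[2,98]).round(4)]
    k=(Z>.08)&(Z<.15)&(abs(X)<.05)&(abs(Y)<.045); o.append(('lean dX/dZ',np.polyfit(Z[k],X[k],1)[0].round(3)))
    print(*o)
E
```

```text
272 -0.0008 -0.0045 [0.0848 0.1279] 271 -0.0007 -0.0002 [0.1606 0.1766] 248 -0.0023 -0.0011 [0.2631 0.2739] ('lean dX/dZ', np.float64(0.003))
269 -0.0008 0.0026 [0.0848 0.1278] 272 -0.0007 -0.0002 [0.1609 0.1765] 248 -0.0024 -0.0007 [0.2644 0.2737] ('lean dX/dZ', np.float64(0.006))
269 -0.0008 -0.0046 [0.0845 0.1277] 272 -0.0007 -0.0002 [0.1609 0.1763] 245 -0.0022 -0.0011 [0.2651 0.2739] ('lean dX/dZ', np.float64(0.005))
272 -0.0008 -0.0044 [0.0847 0.1276] 269 -0.0007 -0.0002 [0.1609 0.1764] 249 -0.0024 -0.0011 [0.2636 0.2739] ('lean dX/dZ', np.float64(0.004))
270 -0.0008 -0.0045 [0.0847 0.1281] 271 -0.0007 -0.0002 [0.1609 0.1762] 244 -0.0025 -0.0007 [0.2639 0.2738] ('lean dX/dZ', np.float64(0.004))
271 -0.0008 -0.0045 [0.0846 0.1277] 272 -0.0007 -0.0002 [0.1606 0.1765] 248 -0.0023 -0.0007 [0.2635 0.2738] ('lean dX/dZ', np.float64(0.003))
```

Everything is steady and upright, with the block top at 0.274 m as at the start, so the hook is seated.

```bash
python3 -c "from workcell import ticket; print(ticket.job_done())"
```

```text
the job is handed in; nothing more can be done
None
```

I took the hook off the rail, passed its tip through the hanger's hole from behind, and drew the plate up out of its slot. I then hung hook and plate back on the rail about 24 mm from its middle. I handed the job in at about 26 s of the 72 s allowed; it reports no verdict.

- **Last checks:** Six close frames over about 0.3 s showed no movement. The plate hung upright, leaning less than 0.01 rad, with its lower edge at roughly 5 cm by reckoning (not seen directly). The grip block top was at 0.274 m, the same as at the start, so the hook sits on the bar. The short plate and the bystanders were where they had been, as far as the last wide picture shows.
- **Forces:** The wrist force stayed within about 4 N in every reading taken at the end of a move. Contact between hook and plate cannot be measured directly, so the 10 N limit rests on those readings.
- **Disagreements:** The hook sat about 4 degrees tilted in the grip, which did no harm. The hanger outline and the sighted hole differed by under 1 mm sideways, well inside what the hole allows. No check failed.

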